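# Gather loose plugs in the corner of a tipped tote

## Task

Lift the small aluminium tote by its carrying bar and tip it towards the corner with the round ear, so that all three loose brass plugs slide together into that corner, and rest the ear on top of the rubber pad of the narrow upright rest. Finish while still holding: keep gripping the tote, tilted, with the ear on the pad and the tote touching nothing else but the gripper. Leave the other things on the bench where they are.

Things in the scene. Friction and masses are not known exactly. Their poses are not given: they have to be found in the camera images.
- tote: open bare-aluminium tote, loose, 200 mm long (own x) by 140 mm wide (own y), walls 45 mm high, walls and floor 4 mm thick, about 0.42 kg empty. A carrying bar runs above its middle along its own x. Origin: centre of the underside, z up. Starts level on the bench, yaw within 1.5 rad. Tipped 25 to 30 degrees, equally towards its +x and +y walls, the plugs slide to the ear corner in a second or two
- bar (a point): middle of the carrying bar, 104 mm above the tote's underside, straight above its origin: the place to grip, across the bar (along the tote's y). Bar 16 mm wide (own y), 22 mm high (93 to 115 mm above the underside), on two 8 mm thick uprights outside the end walls (x = +/-104 mm)
- ear (a point): centre of the ear's underside, at (106, 76, 0) mm in the tote's frame. The ear is round, 40 mm across, 8 mm thick, level with the underside, and sticks out at the tote's +x +y corner only
- corner (a point): the inner corner of the tote's floor beside the ear, at (96, 66, 4) mm in the tote's frame
- plug1: loose brass plug 1, a disc 24 mm across and 12 mm high, about 40 g, lightly oiled so that it slides in the tote (friction about 0.12 to 0.18, on the walls too); origin: centre of its underside (4 mm above the tote's underside while it lies flat in the tote)
- plug2: loose brass plug 2, a disc 24 mm across and 12 mm high, about 40 g, lightly oiled so that it slides in the tote (friction about 0.12 to 0.18, on the walls too); origin: centre of its underside (4 mm above the tote's underside while it lies flat in the tote)
- plug3: loose brass plug 3, a disc 24 mm across and 12 mm high, about 40 g, lightly oiled so that it slides in the tote (friction about 0.12 to 0.18, on the walls too); origin: centre of its underside (4 mm above the tote's underside while it lies flat in the tote)
- rest: narrow upright rest, fixed to the bench: 80 mm square, 10 mm thick grey foot, 28 mm steel post and on it a flat round black rubber pad 52 mm across, 14 mm thick, top 90 mm above the bench. Origin: centre of the foot's underside. It stands on the left or the right, the tote on the other side
- rest_top (a point): centre of the pad's top face, 90 mm above the bench
- small_housing: bystander: small closed aluminium housing, 70 x 60 x 46 mm high, beyond the rest (about 110 mm from it towards +x)
- screwdriver: bystander: screwdriver lying on the bench between the two places, pointing away from the robot; under 40 mm high
- long_housing: bystander: closed aluminium housing, 160 x 90 x 66 mm high, at the back of the bench
- wrench: bystander: flat steel wrench lying at the left
- grease_jar: bystander: grey jar, 70 mm across, 80 mm high, at the back right
- cover: bystander: shallow open aluminium cover, 130 x 90 x 28 mm high, lying at the right
- hub: bystander: small stepped steel hub, 40 mm across, 32 mm high, in the middle of the bench
Not all that is in view belongs to the job. What is shaped like the rest but brown or orange is not meant.

How it is judged (in metres and radians):
On the way:
1. the tote is gripped and lifted clear of the bench with the plugs in it (height (world z) of tote above 0.05 m and contact force between the fingers and tote above 2 N), for 0.2 s.
At the end, for the whole second after the job is handed in: Fingers grip the tote; its ear presses on the pad (ear centre within 46 mm of pad centre, 0-30 mm above its top); tote origin over 100 mm above the bench; tilt 0.2-0.9 rad; each plug origin within 75 mm of the inner corner by the ear; tote and plugs still (contact force between the fingers and tote above 2 N and contact force between tote and rest above 0.3 N and horizontal distance between ear and rest_top below 0.046 m and z of ear in the frame of rest_top between -0.003 and 0.03 m and height (world z) of tote above 0.1 m and angle between tote's own z axis and vertical between 0.2 and 0.9 rad and linear speed of each of tote, plug1, plug2, plug3 below 0.03 m/s and distance between each of plug1, plug2, plug3 and corner below 0.075 m); the arm keeps its last pose, push and grip.
It fails at once if one of the seven bystanders is shifted more than 30 mm (distance of any of small_housing, screwdriver, long_housing, wrench, grease_jar, cover, hub from where it was at the start of the episode above 0.03 m).
It also fails if it takes over 58 s, if anything falls off the work surface, if the arm or the gripper's body presses on something with over 40 N, if the wrist force passes 120 N, or if a joint passes its speed limit or range.

## Robot

A 7-joint arm with a two-finger parallel gripper is mounted at the origin on the work surface. World frame = base frame: x ahead of the robot, y to its left, z up, the work surface at z = 0. Lengths are in m, angles in degrees, forces in N, time in s.
With the tool pointing down it reaches from about 0.4 to 0.875 m from the base axis. Payload 19.3 kg.
Tool frame: the origin (TCP) lies where the fingers leave the gripper's body, on its centre line; the fingertips stand 73 mm ahead of it and the grasp point (between the pads) lies 54 mm ahead of it; x points along the fingers, y is the direction in which the jaws open and shut, and the axes are right-handed (so a half turn about x gives the same grasp; the last joint's range is limited). The gripper opens to 85 mm and grips with 20 to 120 N. Pads are 22 mm wide; open, the fingers measure 114 mm over their backs; the gripper's body (76 mm by 85 mm) begins 54 mm behind the grasp point. The pads swing forward as they close: fully open they stand 13 mm farther back than shut.
Start: joints at [-79.767, 29.874, -2.08, 91.645, 1.215, 58.505, -6.463], TCP at [0.154, 0.606, 0.304] pointing down, gripper open.
Joint ranges: [-166.77, 166.77], [-17.47, 122.26], [-85.68, 81.53], [9.62, 139.38], [-72.42, 252.41], [9.2, 110.78], [-144.41, 144.41]. Speed limits (degrees/s): [108.29, 108.29, 136.94, 136.94, 172.46, 172.46, 172.46].

## Interface

Orientations are given as [roll, pitch, yaw] about the fixed x, y, z axes, in that order (R = Rz(yaw) Ry(pitch) Rx(roll)).
In Python, from rig import telemetry, vision, ticket gives the robot as it stands.
- The arm moves only by the tool play_rows, never from a script. Its argument "series" is a list of rows, each an object of numbers: "dx", "dy", "dz": the shift along the tool's x, y, z in m; "ax", "ay", "az": the turn, a rotation vector about the tool's x, y, z in rad. A call has exactly 5 rows; each row shifts and turns the commanded pose from where the row before left it, along the tool's axes as they then stand; what a row does not reach is not made up. A row lasts 1/12 s, in which the tool goes at most 41.7 mm and 7.16 degrees, less where a joint would pass 70% of its speed; a pose out of reach is approached as far as the arm can. A call with a gripper value outside its range is refused whole. "gripper" is the closure, from -1 (fully open) to 1 (shut), set as the call begins (left out, the last holds). The fingers move at their own pace and stop on an object; the grip force is fixed at half the most. Time passes only in rows, so rows that do not move let the fingers close, or fill a call up. It gives the time, the measured TCP pose, the force and the opening at its end, in the units of the state.
- telemetry.get_obs(): the state, without advancing time (a new reading comes with each control period).
- vision.get_image(name): name is "scene" or "top" or "wrist"; returns a dict with "color" (480x640x3 uint8, blue, green, red), "z_map" (480x640 float32, m along the optical axis (not along the pixel's ray), 0 where there is no reading), "fov_y" (degrees; the focal length in pixels is half the picture's height over the tangent of half this angle, whatever the lens; pixels are square), "cx", "cy" (the principal point, pixels), "k1" (the pictures are not rectified: a ray, as slopes to the right and down, at radius r is drawn at 1 + k1 r^2 times it, then the intrinsics apply), "R" (3x3) and "t" (3): a world point X has camera coordinates R X + t; the wrist camera has in their place "mount" (4x4, takes a point from camera to tool coordinates, whose origin is the TCP and whose axes are the tool frame's). Camera axes: x right, y down, z forward; pixel columns grow to the right and rows downward; lengths in m; the calibration is good to about 2 mm. A picture is of the moment at which its call begins: read the wrist's pose just before it.
- ticket.sign_off(): hands the job in, once; it reports no verdict.
Trained networks look in the newest picture that a camera, given by its name, has taken for a name from the list of things; names that differ only in an ending like _2 or _b are one class to them, and where a whole thing is asked for, a point or a joint stands for the part that bears it (a point fixed in the world has none). Each returns a list of dicts, best first, with "p" (0 to 1); they miss things now and then, are a little off and sometimes report something else, mostly with a low value. They report only what shows in the picture. A call takes as long as a camera call. They do not tell look-alikes from the thing itself.
- vision.find_in(camera, target): "at" ([x, y, z] in m, in world coordinates, good to about 4 mm: the middle of the surface that is visible of it).
The state is a dict: "time": time; "joint_pos": joint angles; "joint_vel": joint speeds; "joint_torque": joint torques, N m; "eef_pos": TCP position; "tcp_rot": TCP orientation; "contact_force": force on the tool from outside, world axes, zero at the start; "wrist_torque": the same for the moment, N m; "width": finger opening in m.
Only numpy, scipy, OpenCV 4.12 (cv2) and the standard library are available. Lean on these libraries where they do the work, as an engineer would, in place of code of your own. Each camera call takes 0.05 s, during which the arm holds its last target.

## Working session

There is one attempt and no reset: what is moved stays moved. The work goes in short steps, Python scripts to look and compute and a tool call to move; the robot and the scene stay as the last step left them, time stands still between calls to the robot, and variables do not carry over. Pictures are saved under pics/ and viewed, and the job is handed in when it is done.

Besides the shell and the picture viewer there is one more tool, called as name(argument=value, ...), one argument or row to a line, values as JSON. play_rows: Moves the arm, as the interface text tells. Its arguments: {"type":"object","properties":{"series":{"type":"array","items":{"type":"object","properties":{"dx":{"type":"number"},"dy":{"type":"number"},"dz":{"type":"number"},"ax":{"type":"number"},"ay":{"type":"number"},"az":{"type":"number"}}}},"gripper":{"type":"number"}},"required":["series"]}

```bash
mkdir -p pics; ls
cat > h.py <<'E'
import numpy as np, cv2
from rig import telemetry, vision, ticket
from scipy.spatial.transform import Rotation as Ro
def obs(): return telemetry.get_obs()
def K(im):
    f=240/np.tan(np.radians(im["fov_y"])/2); return f
def pose(o):
    return Ro.from_euler('xyz',o['tcp_rot'],degrees=True).as_matrix(), np.array(o['eef_pos'])
def cam(im,o=None):
    # returns Rwc, twc: Xw = Rwc Xc + twc
    if 'mount' in im:
        R,p=pose(o); M=np.array(im['mount']); return R@M[:3,:3], R@M[:3,3]+p
    R=np.array(im['R']);t=np.array(im['t']); return R.T,-R.T@t
def cloud(im,o=None):
    f=K(im); v,u=np.mgrid[0:480,0:640].astype(np.float64)
    Km=np.array([[f,0,im['cx']],[0,f,im['cy']],[0,0,1]])
    x=(u-im['cx'])/f;y=(v-im['cy'])/f
    xd,yd=x.copy(),y.copy()
    for _ in range(15):
        s=1+im['k1']*(x*x+y*y); x=xd/s;y=yd/s
    z=im['z_map']; P=np.stack([x*z,y*z,z],-1)
    R,t=cam(im,o); W=P@R.T+t; W[z<=0]=np.nan
    return W
def proj(im,X,o=None):
    R,t=cam(im,o); c=(np.atleast_2d(X)-t)@R; x=c[:,0]/c[:,2];y=c[:,1]/c[:,2]
    s=1+im['k1']*(x*x+y*y); f=K(im); return np.stack([f*x*s+im['cx'],f*y*s+im['cy']],-1)
E
python3 - <<'E'
from h import *
o=obs(); print(o)
for n in ["scene","top","wrist"]:
    im=vision.get_image(n); cv2.imwrite(f"pics/{n}0.png",im["color"]); print(n,im["fov_y"],im["cx"],im["cy"],im["k1"],cam(im,obs()))
for n in ["scene","top"]:
    for t in ["tote","bar","ear","rest","rest_top","plug1","screwdriver","hub","cover","small_housing"]:
        r=vision.find_in(n,t); print(n,t,[(np.round(d['at'],3).tolist(),round(d['p'],2)) for d in r])
E
```

```text
pics
{'time': 0.0, 'joint_pos': array([-79.76594754,  29.90924537,  -2.08048441,  91.67193781,
         1.21251611,  58.50382906,  -6.46395055]), 'joint_vel': array([-0.04656904, -0.07367526, -0.06673742,  0.05273909,  0.11555506,
        0.0071429 ,  0.01502249]), 'joint_torque': array([ 1.36466715e-03, -9.27095389e+01,  1.98000513e+00, -3.69921434e+01,
        1.78528426e-02,  7.96361302e-03, -9.13049962e-05]), 'eef_pos': array([0.15388187, 0.60551255, 0.30333641]), 'tcp_rot': array([ -87.22000931,   89.9369517 , -101.47974186]), 'contact_force': array([-0.64520095,  0.04734981, -0.03135192]), 'wrist_torque': array([ 0.04829661, -0.02751528,  0.03785196]), 'width': 0.08547440073522942}
scene 47.958621849816744 310.54851816306785 242.98860290661727 -0.048382474297422734 (array([[ 0.8437332 ,  0.36856458, -0.39022359],
       [ 0.5365355 , -0.60025261,  0.59314961],
       [-0.01561879, -0.70982882, -0.70420103]]), array([ 1.07880573, -0.85649776,  1.11976151]))
top 56.16929903780157 320.6136221738066 244.69912098592926 -0.0893025836338148 (array([[ 0.01263437, -0.99371204,  0.111250
[... 1420 characters left out ...]
r [([0.611, -0.238, 0.038], 0.65), ([0.512, 0.225, 0.005], 0.62)]
top ear [([0.509, 0.223, 0.007], 0.72)]
top rest [([0.608, -0.368, 0.015], 0.94), ([0.257, -0.476, 0.011], 0.94), ([0.492, -0.248, 0.012], 0.84), ([0.341, -0.155, 0.009], 0.67), ([0.509, -0.118, 0.009], 0.63)]
top rest_top [([0.493, -0.247, 0.015], 0.94), ([0.506, -0.112, 0.01], 0.92), ([0.611, -0.365, 0.009], 0.92), ([0.254, -0.47, 0.008], 0.75)]
top plug1 [([0.573, 0.198, 0.016], 0.61), ([0.443, 0.206, 0.018], 0.39)]
top screwdriver [([0.458, 0.003, 0.025], 0.76)]
top hub [([0.676, -0.006, 0.023], 0.72)]
top cover [([0.511, -0.535, -0.001], 0.77)]
top small_housing [([0.608, -0.237, 0.038], 0.9), ([0.792, 0.061, 0.06], 0.6)]
```

View pics/scene0.png

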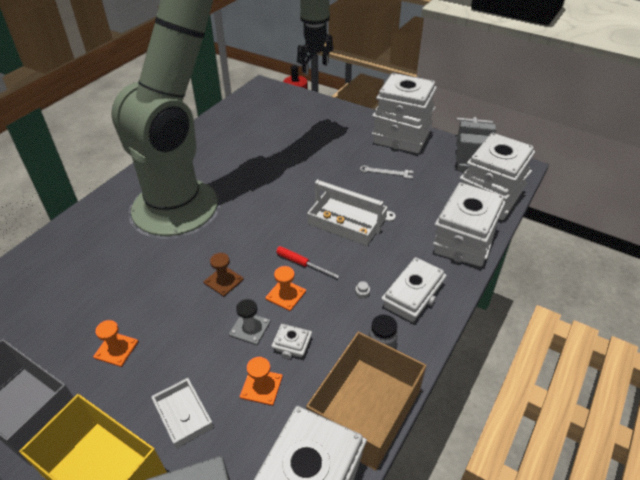

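View pics/top0.png

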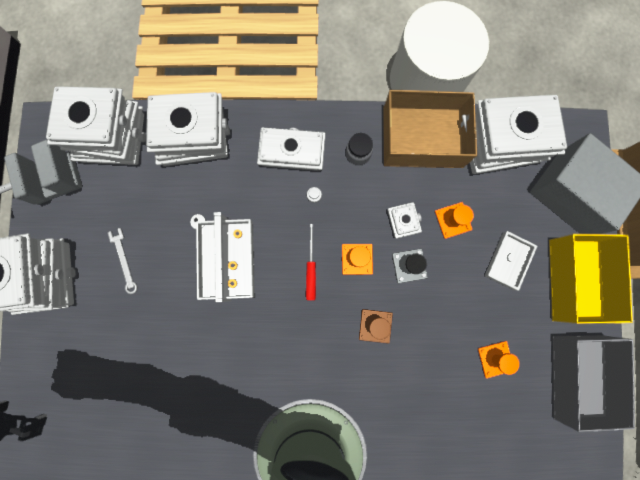

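View pics/wrist0.png

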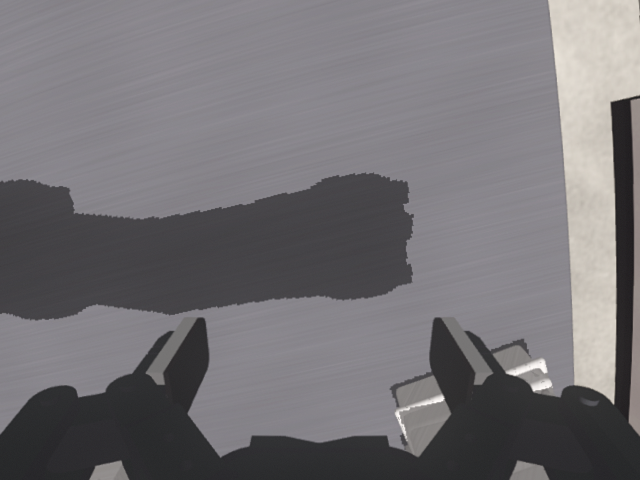

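The tote is at scene (347,212) and top (224,260), with its ear at top (197,221), so yaw is near 0.

Candidates for the rest (top-view pixels):
- Grey foot with black pad at (411,264): this is the one I choose.
- Orange at (358,258), (455,216) and (499,360): rejected by colour.
- Brown at (377,325): rejected by colour.

The closed housings and the cover could be taken for the tote, but only the tote has a bar. Next I measure from depth.

Run:
```python
from h import *
for n in ["top","scene"]:
    im=vision.get_image(n); W=cloud(im)
    reg=(abs(W[...,0]-.51)<.2)&(abs(W[...,1]-.23)<.16)
    for lo,hi,nm in [(.108,.125,'bar'),(.04,.052,'rim'),(.004,.03,'low')]:
        P=W[reg&(W[...,2]>lo)&(W[...,2]<hi)]
        r=cv2.minAreaRect(P[:,:2].astype(np.float32)*1000); print(n,nm,len(P),r,P[:,2].mean())
        if nm=='bar':
            c=P[:,:2].mean(0);u,s,vt=np.linalg.svd(P[:,:2]-c,full_matrices=False);print(c,np.degrees(np.arctan2(vt[0,1],vt[0,0])),np.sqrt(12)*s/np.sqrt(len(P)))
    reg=(abs(W[...,0]-.49)<.09)&(abs(W[...,1]+.25)<.065)
    P=W[reg&(W[...,2]>.082)&(W[...,2]<.098)]
    print('pad',len(P),cv2.minEnclosingCircle(P[:,:2].astype(np.float32)*1000),P.mean(0),np.median(P[:,2]))
    c=im['color']
    if n=="top":
        a=cv2.resize(c[190:320,180:270],None,fx=5,fy=4.6);b=cv2.resize(c[180:310,330:430],None,fx=3,fy=4.6)
        h=min(a.shape[0],b.shape[0]); cv2.imwrite("pics/crop1.png",np.hstack([a[:h],b[:h]]))
o=obs();print(o['time'],pose(o))
```

```text
top bar 640 ((503.93048095703125, 225.31802368164062), (215.36085510253906, 17.53887939453125), 2.993924856185913) 0.11535666371402967
[0.5017385 0.2243282] -176.9756681451944 [0.21502034 0.01685392]
top rim 462 ((502.3747253417969, 226.6088409423828), (214.2548828125, 140.02517700195312), 3.0249581336975098) 0.04538716298391124
top low 2913 ((509.7626953125, 229.93365478515625), (399.2216491699219, 318.9494323730469), 0.026734154671430588) 0.008093686774381286
pad 354 ((494.5220031738281, -256.35858154296875), 26.082704544067383) [ 0.49466417 -0.25586491  0.08995501] 0.08982995499540003
scene bar 374 ((502.92108154296875, 223.17950439453125), (216.61024475097656, 23.953609466552734), 3.7717995643615723) 0.11399686590219757
[0.50303749 0.22141017] 3.34428822731527 [0.21701166 0.01928632]
scene rim 294 ((503.7532958984375, 217.9268341064453), (214.18936157226562, 146.97882080078125), 7.266478538513184) 0.045484172924136416
scene low 2593 ((510.30126953125, 229.50979614257812), (318.66302490234375, 399.30120849609375), 89.98026275634766) 0.010083721136158855
pad 319 ((492.0901794433594, -256.9536437988281), 27.74518585205078) [ 0.49471738 -0.25937615  0.09063206] 0.09094924866443121
1.25 (array([[ 1.53108700e-05,  2.46257069e-01,  9.69204548e-01],
       [ 2.62854953e-05,  9.69204548e-01, -2.46257069e-01],
       [-1.00000000e+00,  2.92464315e-05,  8.36637585e-06]]), array([0.15393162, 0.60575375, 0.303896  ]))
```

View pics/crop1.png

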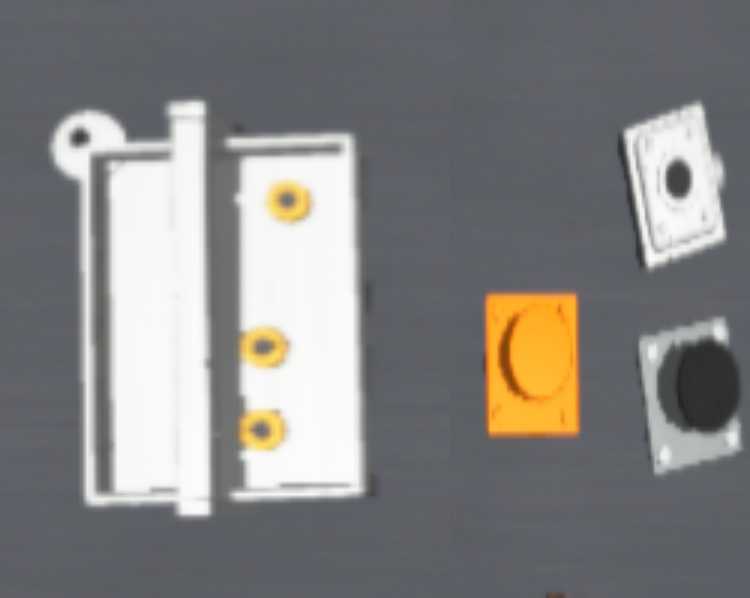

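The crop confirms both: the tote has its bar, three plugs and the ear at the far left, and the grey/black rest is not an orange one. Bar is at (0.5035, 0.224) with yaw 3°; pad is at (0.4935, -0.257, 0.090). Moving above the bar now.

play_rows(
  series=[
    {"ax": -0.0604,"dy": -0.0266,"dz": 0.022},
    {"ax": -0.0604,"dy": -0.0266,"dz": 0.022},
    {"ax": -0.0604,"dy": -0.0266,"dz": 0.022},
    {"ax": -0.0604,"dy": -0.0266,"dz": 0.022},
    {"ax": -0.0604,"dy": -0.0266,"dz": 0.022},
  ],
  gripper=-1,
)

```text
invalid input at $.series[0]: expected keys dx, dy, dz, ax, ay, az
```

play_rows(
  series=[
    {"dy": -0.0266,"dz": 0.022},
    {"dy": -0.0266,"dz": 0.022},
    {"dy": -0.0266,"dz": 0.022},
    {"dy": -0.0266,"dz": 0.022},
    {"dy": -0.0266,"dz": 0.022},
  ],
)

```text
invalid input at $.series[0]: expected keys dx, dy, dz, ax, ay, az
```

play_rows(
  series=[
    {"dy": -0.0266,"dz": 0.022},
    {"dy": -0.0266,"dz": 0.022},
    {"dy": -0.0266,"dz": 0.022},
    {"dy": -0.0266,"dz": 0.022},
    {},
  ],
)

```text
invalid input at $.series[0]: expected keys dx, dy, dz, ax, ay, az
```

Run:
```python
from h import *
o=obs();R,p=pose(o);print(o['time'],R.round(3),p,o['joint_pos'].round(1))
im=vision.get_image("wrist");W=cloud(im,o);cv2.imwrite("pics/w1.png",im["color"])
m=(W[...,2]>.109)&(W[...,2]<.121)&(abs(W[...,0]-.5)<.15)&(abs(W[...,1]-.224)<.04)
P=W[m];print(len(P),cv2.minAreaRect(P[:,:2].astype(np.float32)*1000),P[:,2].mean())
print((np.array([.5035,.224,.158])-p)@R)
```

```text
1.25 [[ 0.     0.246  0.969]
 [ 0.     0.969 -0.246]
 [-1.     0.     0.   ]] [0.15393162 0.60575375 0.303896  ] [-79.8  29.9  -2.1  91.6   1.2  58.5  -6.5]
0 ((0.0, 0.0), (0.0, 0.0), 0.0) nan
[ 0.14589131 -0.28391805  0.4328116 ]<stdin>:5: RuntimeWarning: Mean of empty slice.
  ret = ret.dtype.type(ret / rcount)
```

View pics/w1.png

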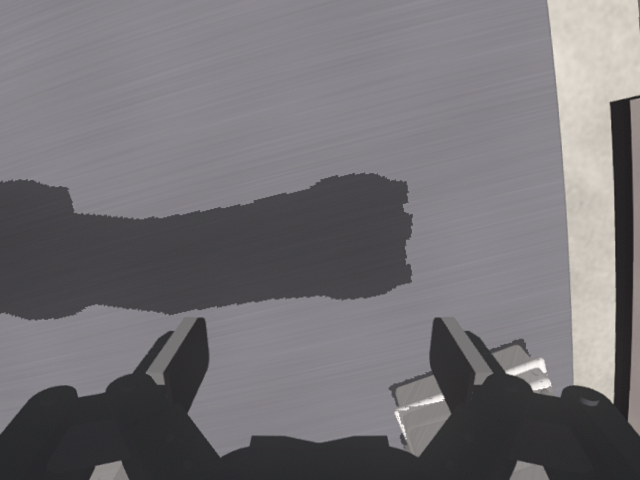

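The rows need all six keys. The arm did not move, and the picture is the same as before.

play_rows(
  series=[
    {"dx": 0,"dy": -0.0266,"dz": 0.022,"ax": -0.0604,"ay": 0,"az": 0},
    {"dx": 0,"dy": -0.0266,"dz": 0.022,"ax": -0.0604,"ay": 0,"az": 0},
    {"dx": 0,"dy": -0.0266,"dz": 0.022,"ax": -0.0604,"ay": 0,"az": 0},
    {"dx": 0,"dy": -0.0266,"dz": 0.022,"ax": -0.0604,"ay": 0,"az": 0},
    {"dx": 0,"dy": -0.0266,"dz": 0.022,"ax": -0.0604,"ay": 0,"az": 0},
  ],
  gripper=-1,
)

```text
time: 1.72
eef_pos: [0.246, 0.4588, 0.304]
tcp_rot: [46.6, 90.0, 49.8]
contact_force: [1.0, 0.0, 0.4]
width: 0.0854
```

play_rows(
  series=[
    {"dx": 0,"dy": -0.0266,"dz": 0.022,"ax": 0,"ay": 0,"az": 0},
    {"dx": 0,"dy": -0.0266,"dz": 0.022,"ax": 0,"ay": 0,"az": 0},
    {"dx": 0,"dy": -0.0266,"dz": 0.022,"ax": 0,"ay": 0,"az": 0},
    {"dx": 0,"dy": -0.0266,"dz": 0.022,"ax": 0,"ay": 0,"az": 0},
    {"dx": 0,"dy": -0.0266,"dz": 0.022,"ax": 0,"ay": 0,"az": 0},
  ],
)

```text
time: 2.13
eef_pos: [0.3636, 0.3319, 0.3042]
tcp_rot: [42.8, 90.0, 45.8]
contact_force: [-0.6, -0.3, 0.5]
width: 0.0853
```

play_rows(
  series=[
    {"dx": 0,"dy": -0.0266,"dz": 0.022,"ax": 0,"ay": 0,"az": 0},
    {"dx": 0,"dy": -0.0266,"dz": 0.022,"ax": 0,"ay": 0,"az": 0},
    {"dx": 0,"dy": -0.0266,"dz": 0.022,"ax": 0,"ay": 0,"az": 0},
    {"dx": 0,"dy": -0.0266,"dz": 0.022,"ax": 0,"ay": 0,"az": 0},
    {"dx": 0,"dy": 0,"dz": 0,"ax": 0,"ay": 0,"az": 0},
  ],
)

```text
time: 2.55
eef_pos: [0.4599, 0.2265, 0.3041]
tcp_rot: [-45.7, 89.9, -43.1]
contact_force: [0.9, -0.9, -0.2]
width: 0.0854
```

Run:
```python
from h import *
o=obs();R,p=pose(o);print(o['time'],R.round(3),p,o['joint_pos'].round(1))
im=vision.get_image("wrist");W=cloud(im,o);cv2.imwrite("pics/w1b.png",im["color"])
m=(W[...,2]>.109)&(W[...,2]<.121)&(abs(W[...,0]-.5)<.15)&(abs(W[...,1]-.224)<.04)
P=W[m];print(len(P),cv2.minAreaRect(P[:,:2].astype(np.float32)*1000),P[:,2].mean())
print((np.array([.5035,.224,.158])-p)@R)
```

```text
2.55 [[ 0.002 -0.046  0.999]
 [-0.002  0.999  0.046]
 [-1.    -0.002  0.002]] [0.45991834 0.22646011 0.30407454] [-34.5  19.7   2.  108.6  -0.7  51.7  60.5]
5973 ((503.0655212402344, 224.18020629882812), (216.73846435546875, 15.815071105957031), 3.0210351943969727) 0.1161262824713126
[ 0.14615638 -0.00421347  0.04317109]
```

View pics/w1b.png

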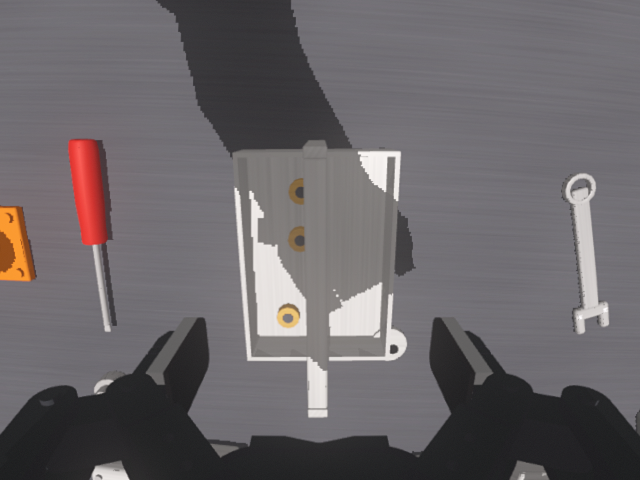

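Wrist view: the bar runs vertically at column ~317, the ear is at (396,344), and one plug shows at (288,317). The refined bar position is (0.503, 0.224), agreeing with the other cameras. Descending and gripping.

play_rows(
  series=[
    {"dx": 0,"dy": -0.002,"dz": 0.0215,"ax": -0.006,"ay": 0,"az": 0},
    {"dx": 0,"dy": -0.002,"dz": 0.0215,"ax": 0,"ay": 0,"az": 0},
    {"dx": 0.03,"dy": 0,"dz": 0,"ax": 0,"ay": 0,"az": 0},
    {"dx": 0.03,"dy": 0,"dz": 0,"ax": 0,"ay": 0,"az": 0},
    {"dx": 0.02,"dy": 0,"dz": 0,"ax": 0,"ay": 0,"az": 0},
  ],
)

```text
time: 3.02
eef_pos: [0.4984, 0.2306, 0.2218]
tcp_rot: [-169.3, 89.9, -165.8]
contact_force: [-0.1, 0.6, -0.3]
width: 0.0852
```

play_rows(
  series=[
    {"dx": 0.02,"dy": 0,"dz": 0,"ax": 0,"ay": 0,"az": 0},
    {"dx": 0.02,"dy": 0,"dz": 0,"ax": 0,"ay": 0,"az": 0},
    {"dx": 0.016,"dy": 0,"dz": 0,"ax": 0,"ay": 0,"az": 0},
    {"dx": 0.01,"dy": 0,"dz": 0,"ax": 0,"ay": 0,"az": 0},
    {"dx": 0,"dy": 0,"dz": 0,"ax": 0,"ay": 0,"az": 0},
  ],
)

```text
time: 3.43
eef_pos: [0.4983, 0.2304, 0.1562]
tcp_rot: [-158.9, 89.8, -155.4]
contact_force: [-0.2, -0.3, -1.1]
width: 0.0855
```

play_rows(
  series=[
    {"dx": 0,"dy": 0,"dz": 0,"ax": 0,"ay": 0,"az": 0},
    {"dx": 0,"dy": 0,"dz": 0,"ax": 0,"ay": 0,"az": 0},
    {"dx": 0,"dy": 0,"dz": 0,"ax": 0,"ay": 0,"az": 0},
    {"dx": 0,"dy": 0,"dz": 0,"ax": 0,"ay": 0,"az": 0},
    {"dx": 0,"dy": 0,"dz": 0,"ax": 0,"ay": 0,"az": 0},
  ],
  gripper=1,
)

```text
time: 3.85
eef_pos: [0.4995, 0.2303, 0.1585]
tcp_rot: [26.7, 89.9, 30.1]
contact_force: [0.7, -0.4, 0.4]
width: 0.0259
```

play_rows(
  series=[
    {"dx": 0,"dy": 0,"dz": 0,"ax": 0,"ay": 0,"az": 0},
    {"dx": 0,"dy": 0,"dz": 0,"ax": 0,"ay": 0,"az": 0},
    {"dx": 0,"dy": 0,"dz": 0,"ax": 0,"ay": 0,"az": 0},
    {"dx": 0,"dy": 0,"dz": 0,"ax": 0,"ay": 0,"az": 0},
    {"dx": 0,"dy": 0,"dz": 0,"ax": 0,"ay": 0,"az": 0},
  ],
)

```text
time: 4.27
eef_pos: [0.4995, 0.2299, 0.1584]
tcp_rot: [-14.6, 90.0, -11.2]
contact_force: [-0.6, -3.7, 7.4]
width: 0.0153
```

Width 15.3 mm means the bar is held. Lifting.

play_rows(
  series=[
    {"dx": -0.005,"dy": 0,"dz": 0,"ax": 0,"ay": 0,"az": 0},
    {"dx": -0.012,"dy": 0,"dz": 0,"ax": 0,"ay": 0,"az": 0},
    {"dx": -0.018,"dy": 0,"dz": 0,"ax": 0,"ay": 0,"az": 0},
    {"dx": -0.02,"dy": 0,"dz": 0,"ax": 0,"ay": 0,"az": 0},
    {"dx": -0.02,"dy": 0,"dz": 0,"ax": 0,"ay": 0,"az": 0},
  ],
)

```text
time: 4.68
eef_pos: [0.4988, 0.23, 0.2336]
tcp_rot: [-158.2, 89.9, -154.8]
contact_force: [-0.3, 0.9, -6.0]
width: 0.0149
```

play_rows(
  series=[
    {"dx": -0.02,"dy": 0,"dz": 0,"ax": 0,"ay": 0,"az": 0},
    {"dx": -0.02,"dy": 0,"dz": 0,"ax": 0,"ay": 0,"az": 0},
    {"dx": -0.02,"dy": 0,"dz": 0,"ax": 0,"ay": 0,"az": 0},
    {"dx": -0.02,"dy": 0,"dz": 0,"ax": 0,"ay": 0,"az": 0},
    {"dx": -0.01,"dy": 0,"dz": 0,"ax": 0,"ay": 0,"az": 0},
  ],
)

```text
time: 5.1
eef_pos: [0.4994, 0.2303, 0.3251]
tcp_rot: [30.2, 89.9, 33.6]
contact_force: [0.3, -0.3, -6.2]
width: 0.0152
```

Run:
```python
from h import *
o=obs();R,p=pose(o);print(o['time'],R.round(3),p,o['joint_pos'].round(1),o['contact_force'],o['wrist_torque'],o['width'])
for n in ["scene","top","wrist"]:
    im=vision.get_image(n);cv2.imwrite(f"pics/{n}2.png",im["color"])
a=cv2.imread("pics/scene2.png")[130:350,180:430];b=cv2.imread("pics/top2.png")[150:370,120:400]
cv2.imwrite("pics/c2.png",cv2.resize(np.hstack([a,b]),None,fx=1.5,fy=1.5))
```

```text
5.1 [[ 0.002 -0.059  0.998]
 [ 0.001  0.998  0.059]
 [-1.     0.001  0.002]] [0.49943284 0.230328   0.32510471] [-32.7  21.7   2.4 101.9  -1.1  56.3  63.5] [ 0.26312434 -0.34308418 -6.21746345] [ 0.06328351 -0.00242989  0.01338324] 0.015160253438289226
```

View pics/c2.png

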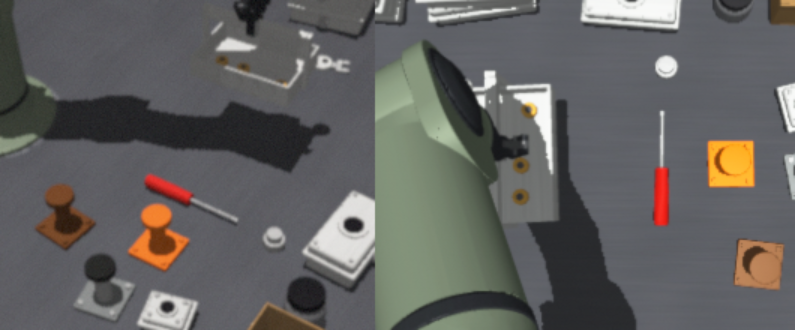

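View pics/wrist2.png

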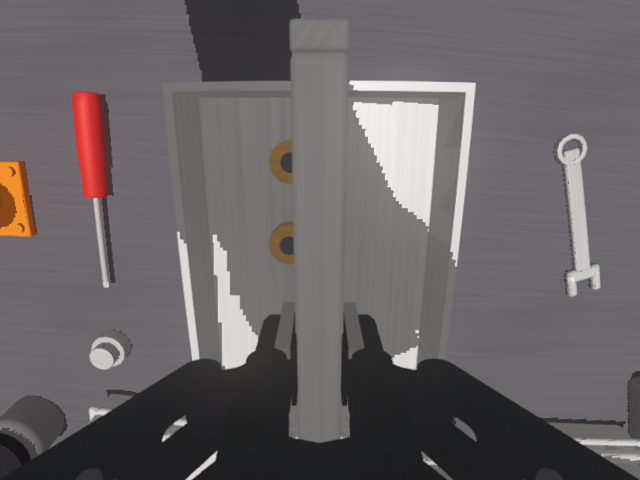

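The tote hangs level and clear of the bench with its plugs inside, at top-crop (515,150); the measured load is about 6 N. Next I measure the tote in the tool frame and plan the carry.

```bash
cat > plan.py <<'E'
from h import *
from scipy.linalg import expm,logm
def T(R,p):
    M=np.eye(4);M[:3,:3]=R;M[:3,3]=p;return M
# tote in tool: tote x=tool z, tote y=tool y, tote z=-tool x
RT=np.array([[0,0,-1],[0,1,0],[1,0,0]],float)
def rows(A,B,n):
    D=expm(np.real(logm(np.linalg.inv(A)@B))/n)
    return np.r_[D[:3,3],Ro.from_matrix(D[:3,:3]).as_rotvec()].round(5).tolist()
def toteR(yaw,tilt):
    ax=np.array([-1,1,0])/np.sqrt(2)
    return Ro.from_euler('z',yaw,degrees=True).as_matrix()@Ro.from_rotvec(ax*np.radians(tilt)).as_matrix()
PAD=np.array([.4935,-.257,.090])
EAR=np.array([.106,.076,0])
E
python3 - <<'E'
from plan import *
o=obs();R,p=pose(o)
im=vision.get_image("wrist");W=cloud(im,o);L=(W-p)@R  # tool coords
np.save("L.npy",L)
# bar: tool x ~ .054-.011=.043 top
m=(abs(L[...,0]-.043)<.006)&(abs(L[...,1])<.03)&(L[...,2]<-.03)
P=L[m];c=P.mean(0);u,s,vt=np.linalg.svd(P-c,full_matrices=False)
print('bartop',len(P),c,vt[0],P[:,2].min(),P[:,1].min(),P[:,1].max(), 'plane n',vt[2])
m=(abs(L[...,0]-.113)<.006)&(abs(L[...,1])<.09)&(L[...,2]<.12)
P=L[m];print('rim',len(P),P.min(0),P.max(0))
v,u=np.where(m);
for i in (P[:,2].argmin(),): print(u[i],v[i])
m=(abs(L[...,0]-.154)<.008)&(abs(L[...,1])<.07)&(L[...,2]<.0)
P=L[m];c=P.mean(0);_,_,vt=np.linalg.svd(P-c,full_matrices=False);print('floor',len(P),c,vt[2])
E
```

```text
bartop 14454 [ 0.04226779 -0.0012597  -0.0706246 ] [-0.0036188   0.00357263 -0.99998707] -0.10495080078962969 -0.00944147445721366 0.006865184109608297 plane n [ 0.99998394 -0.00434932 -0.00363432]
rim 9589 [ 0.10973041 -0.07213916 -0.09710717] [0.11899995 0.06922235 0.10039211]
395 81
floor 27742 [ 0.15301881 -0.00045197 -0.05013934] [ 9.99993838e-01 -3.42882745e-03 -7.53572728e-04]
```

```bash
cat >> plan.py <<'E'
TT=T(RT,[.157,-.001,.003])
def final(up=0,tilt=27.5,yaw=-72.5,back=.008):
    Rt=toteR(yaw,tilt); d=Ro.from_euler('z',yaw+45,degrees=True).apply([1,0,0])
    ear=PAD-back*d+[0,0,.020*np.sin(np.radians(tilt))+up]
    M=T(Rt,ear-Rt@EAR); return M@np.linalg.inv(TT), M
E
python3 - <<'E'
from plan import *
o=obs();A=T(*pose(o))
G,M=final(.05);print(G.round(3),M[:3,3])
B=T(toteR(-72.5,0)@RT.T,[*G[:2,3],.345])
print('B',B.round(3)); print('A>B',rows(A,B,18)); D=rows(A,B,18)
X=A.copy()
for i in range(18):
    X=X@T(Ro.from_rotvec(D[3:]).as_matrix(),D[:3]); print(X[:3,3].round(3),end=' ')
print('\nB>G',rows(B,G,8))
E
```

```text
[[-0.41   0.883  0.23   0.459]
 [ 0.213  0.338 -0.917 -0.212]
 [-0.887 -0.327 -0.327  0.349]
 [ 0.     0.     0.     1.   ]] [ 0.3949446  -0.18177992  0.20865899]
B [[ 0.     0.954  0.301  0.459]
 [ 0.     0.301 -0.954 -0.212]
 [-1.     0.     0.     0.345]
 [ 0.     0.     0.     1.   ]]
A>B [-0.00128, -0.02359, 0.0122, 0.07359, -3e-05, 6e-05]
[0.512 0.207 0.323] [0.524 0.183 0.325] [0.534 0.159 0.326] [0.543 0.134 0.327] [0.549 0.108 0.328] [0.554 0.082 0.33 ] [0.556 0.055 0.331] [0.557 0.029 0.332] [0.555 0.002 0.333] [ 0.552 -0.024  0.335] [ 0.547 -0.05   0.336] [ 0.539 -0.076  0.337] [ 0.53  -0.101  0.339] [ 0.52  -0.125  0.34 ] [ 0.507 -0.148  0.341] [ 0.493 -0.171  0.342] [ 0.477 -0.192  0.344] [ 0.459 -0.212  0.345] 
B>G [-0.00044, -7e-05, -7e-05, 0.0, 0.04242, -0.04242]
```

play_rows(
  series=[
    {"dx": -0.0006,"dy": -0.0118,"dz": 0.0061,"ax": 0.0368,"ay": 0,"az": 0},
    {"dx": -0.0013,"dy": -0.0236,"dz": 0.0122,"ax": 0.0736,"ay": 0,"az": 0},
    {"dx": -0.0013,"dy": -0.0236,"dz": 0.0122,"ax": 0.0736,"ay": 0,"az": 0},
    {"dx": -0.0013,"dy": -0.0236,"dz": 0.0122,"ax": 0.0736,"ay": 0,"az": 0},
    {"dx": -0.0013,"dy": -0.0236,"dz": 0.0122,"ax": 0.0736,"ay": 0,"az": 0},
  ],
)

```text
time: 5.72
eef_pos: [0.5465, 0.1192, 0.3273]
tcp_rot: [-136.2, 89.9, -152.0]
contact_force: [-0.4, -1.0, -6.6]
width: 0.0149
```

play_rows(
  series=[
    {"dx": -0.0013,"dy": -0.0236,"dz": 0.0122,"ax": 0.0736,"ay": 0,"az": 0},
    {"dx": -0.0013,"dy": -0.0236,"dz": 0.0122,"ax": 0.0736,"ay": 0,"az": 0},
    {"dx": -0.0013,"dy": -0.0236,"dz": 0.0122,"ax": 0.0736,"ay": 0,"az": 0},
    {"dx": -0.0013,"dy": -0.0236,"dz": 0.0122,"ax": 0.0736,"ay": 0,"az": 0},
    {"dx": -0.0013,"dy": -0.0236,"dz": 0.0122,"ax": 0.0736,"ay": 0,"az": 0},
  ],
)

```text
time: 6.13
eef_pos: [0.5536, -0.0128, 0.3338]
tcp_rot: [-124.6, 89.9, -161.6]
contact_force: [0.3, 0.8, -6.1]
width: 0.0152
```

play_rows(
  series=[
    {"dx": -0.0013,"dy": -0.0236,"dz": 0.0122,"ax": 0.0736,"ay": 0,"az": 0},
    {"dx": -0.0013,"dy": -0.0236,"dz": 0.0122,"ax": 0.0736,"ay": 0,"az": 0},
    {"dx": -0.0013,"dy": -0.0236,"dz": 0.0122,"ax": 0.0736,"ay": 0,"az": 0},
    {"dx": -0.0013,"dy": -0.0236,"dz": 0.0122,"ax": 0.0736,"ay": 0,"az": 0},
    {"dx": -0.0013,"dy": -0.0236,"dz": 0.0122,"ax": 0.0736,"ay": 0,"az": 0},
  ],
)

```text
time: 6.55
eef_pos: [0.5127, -0.1384, 0.3404]
tcp_rot: [-112.5, 89.9, -170.6]
contact_force: [0.7, 1.0, -6.2]
width: 0.0153
```

play_rows(
  series=[
    {"dx": -0.0013,"dy": -0.0236,"dz": 0.0122,"ax": 0.0736,"ay": 0,"az": 0},
    {"dx": -0.0013,"dy": -0.0236,"dz": 0.0122,"ax": 0.0736,"ay": 0,"az": 0},
    {"dx": -0.0013,"dy": -0.0236,"dz": 0.0122,"ax": 0.0736,"ay": 0,"az": 0},
    {"dx": -0.0006,"dy": -0.0118,"dz": 0.0061,"ax": 0.0368,"ay": 0,"az": 0},
    {"dx": 0,"dy": 0,"dz": 0,"ax": 0,"ay": 0,"az": 0},
  ],
)

```text
time: 6.97
eef_pos: [0.4569, -0.2147, 0.3455]
tcp_rot: [-87.3, 89.9, -160.2]
contact_force: [-0.2, 0.5, -6.2]
width: 0.0148
```

Run:
```python
from plan import *
o=obs();A=T(*pose(o));print(o['time'],A.round(3),o['joint_pos'].round(1),o['contact_force'])
G,M=final(.05);print('A>G',rows(A,G,10))
im=vision.get_image("wrist");cv2.imwrite("pics/w3.png",im["color"])
im=vision.get_image("scene");cv2.imwrite("pics/s3.png",cv2.resize(im["color"][200:400,100:400],None,fx=2.5,fy=2.5))
```

```text
6.9667 [[-0.002  0.956  0.294  0.457]
 [-0.001  0.294 -0.956 -0.215]
 [-1.    -0.002  0.     0.346]
 [ 0.     0.     0.     1.   ]] [ -3.6  17.8  28.  107.6  -9.7  57.   45.7] [-0.18831606  0.47002031 -6.17974481]
A>G [-0.00032, 0.00027, -0.00021, -0.00077, 0.03382, -0.03386]
```

View pics/s3.png

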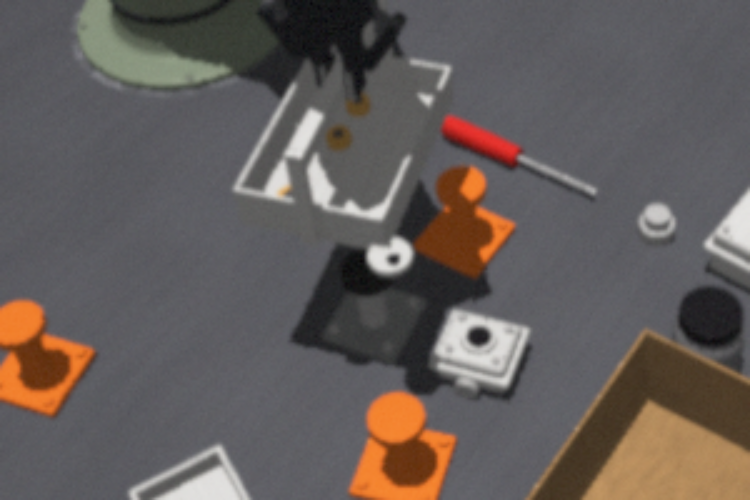

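View pics/w3.png

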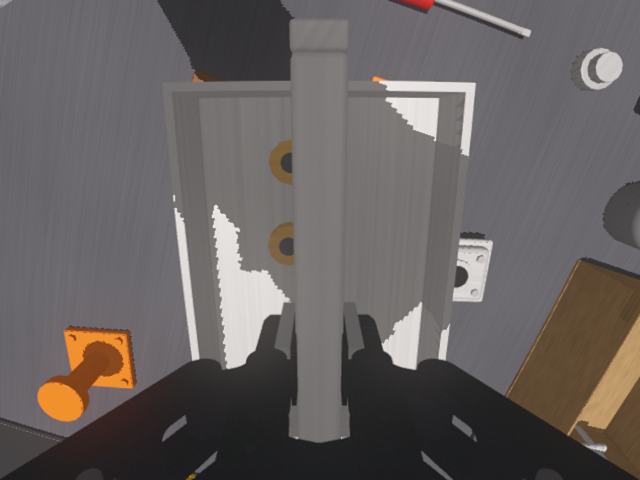

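The tote is over the rest with its ear near the pad (scene crop (390,257)), and all three plugs are inside. Tilting now, then waiting for them to slide.

play_rows(
  series=[
    {"dx": -0.0003,"dy": 0.0003,"dz": -0.0002,"ax": -0.0008,"ay": 0.0338,"az": -0.0338},
    {"dx": -0.0003,"dy": 0.0003,"dz": -0.0002,"ax": -0.0008,"ay": 0.0338,"az": -0.0338},
    {"dx": -0.0003,"dy": 0.0003,"dz": -0.0002,"ax": -0.0008,"ay": 0.0338,"az": -0.0338},
    {"dx": -0.0003,"dy": 0.0003,"dz": -0.0002,"ax": -0.0008,"ay": 0.0338,"az": -0.0338},
    {"dx": -0.0003,"dy": 0.0003,"dz": -0.0002,"ax": -0.0008,"ay": 0.0338,"az": -0.0338},
  ],
)

```text
time: 7.48
eef_pos: [0.4613, -0.2098, 0.347]
tcp_rot: [-135.2, 76.2, 152.7]
contact_force: [-0.1, -0.6, -5.0]
width: 0.0153
```

play_rows(
  series=[
    {"dx": -0.0003,"dy": 0.0003,"dz": -0.0002,"ax": -0.0008,"ay": 0.0338,"az": -0.0338},
    {"dx": -0.0003,"dy": 0.0003,"dz": -0.0002,"ax": -0.0008,"ay": 0.0338,"az": -0.0338},
    {"dx": -0.0003,"dy": 0.0003,"dz": -0.0002,"ax": -0.0008,"ay": 0.0338,"az": -0.0338},
    {"dx": -0.0003,"dy": 0.0003,"dz": -0.0002,"ax": -0.0008,"ay": 0.0338,"az": -0.0338},
    {"dx": -0.0003,"dy": 0.0003,"dz": -0.0002,"ax": -0.0008,"ay": 0.0338,"az": -0.0338},
  ],
)

```text
time: 7.9
eef_pos: [0.463, -0.2087, 0.3482]
tcp_rot: [-135.3, 62.5, 152.8]
contact_force: [0.3, -0.2, -5.7]
width: 0.0158
```

play_rows(
  series=[
    {"dx": 0,"dy": 0,"dz": 0,"ax": 0,"ay": 0,"az": 0},
    {"dx": 0,"dy": 0,"dz": 0,"ax": 0,"ay": 0,"az": 0},
    {"dx": 0,"dy": 0,"dz": 0,"ax": 0,"ay": 0,"az": 0},
    {"dx": 0,"dy": 0,"dz": 0,"ax": 0,"ay": 0,"az": 0},
    {"dx": 0,"dy": 0,"dz": 0,"ax": 0,"ay": 0,"az": 0},
  ],
)

```text
time: 8.32
eef_pos: [0.4621, -0.2094, 0.3492]
tcp_rot: [-135.3, 62.7, 152.7]
contact_force: [1.3, -0.1, -5.7]
width: 0.0151
```

play_rows(
  series=[
    {"dx": 0,"dy": 0,"dz": 0,"ax": 0,"ay": 0,"az": 0},
    {"dx": 0,"dy": 0,"dz": 0,"ax": 0,"ay": 0,"az": 0},
    {"dx": 0,"dy": 0,"dz": 0,"ax": 0,"ay": 0,"az": 0},
    {"dx": 0,"dy": 0,"dz": 0,"ax": 0,"ay": 0,"az": 0},
    {"dx": 0,"dy": 0,"dz": 0,"ax": 0,"ay": 0,"az": 0},
  ],
)

```text
time: 8.73
eef_pos: [0.4621, -0.2095, 0.349]
tcp_rot: [-135.2, 62.6, 152.7]
contact_force: [-0.6, -0.9, -6.3]
width: 0.0148
```

play_rows(
  series=[
    {"dx": 0,"dy": 0,"dz": 0,"ax": 0,"ay": 0,"az": 0},
    {"dx": 0,"dy": 0,"dz": 0,"ax": 0,"ay": 0,"az": 0},
    {"dx": 0,"dy": 0,"dz": 0,"ax": 0,"ay": 0,"az": 0},
    {"dx": 0,"dy": 0,"dz": 0,"ax": 0,"ay": 0,"az": 0},
    {"dx": 0,"dy": 0,"dz": 0,"ax": 0,"ay": 0,"az": 0},
  ],
)

```text
time: 9.15
eef_pos: [0.4621, -0.2096, 0.349]
tcp_rot: [-135.2, 62.6, 152.7]
contact_force: [-0.4, -0.1, -5.0]
width: 0.015
```

Run:
```python
from plan import *
o=obs();A=T(*pose(o));print(o['time'],A.round(3),o['joint_pos'].round(1),o['contact_force'])
G,M=final(.05);print('A>G',rows(A,G,1))
im=vision.get_image("wrist");cv2.imwrite("pics/w4.png",im["color"])
W=cloud(im,o);L=(W-A[:3,3])@A[:3,:3]
m=(abs(L[...,0]-.043)<.01)&(abs(L[...,1])<.03)&(L[...,2]<-.03)
P=L[m];c=P.mean(0);_,_,vt=np.linalg.svd(P-c,full_matrices=False);print('bar in tool',c,vt[0],P[:,2].min(),P[:,1].min(),P[:,1].max())
im=vision.get_image("scene");
TW=A@TT
for nm,X in [('ear',EAR),('corner',[.096,.066,.004])]: print(nm,(TW@np.r_[X,1])[:3].round(4),proj(im,(TW@np.r_[X,1])[:3]).round(1))
W=cloud(im);np.save("Ws.npy",W)
for t in ["ear","plug1","rest_top"]: print(t,[(np.round(d['at'],3).tolist(),round(d['p'],2)) for d in vision.find_in("scene",t)])
cv2.imwrite("pics/s4.png",cv2.resize(im["color"][200:360,170:330],None,fx=3.7,fy=3.7,interpolation=cv2.INTER_CUBIC))
```

```text
9.15 [[-0.409  0.881  0.237  0.462]
 [ 0.211  0.344 -0.915 -0.21 ]
 [-0.888 -0.324 -0.327  0.349]
 [ 0.     0.     0.     1.   ]] [  2.2  31.2  26.3  91.7 -12.8  87.9  50. ] [-0.40825002 -0.11414719 -4.96131214]
A>G [0.00087, -0.0031, 0.00188, 0.0074, 0.00264, -0.00015]
bar in tool [ 0.04221778 -0.00073083 -0.07000499] [-0.0013725   0.00376986 -0.99999195] -0.10415136253358774 -0.008921365623936646 0.0074648009080790076
ear [ 0.4899 -0.2504  0.1497] [[244.2 288.6]]
corner [ 0.4803 -0.2455  0.1597] [[241.8 282.9]]
ear [([0.422, -0.22, 0.211], 0.61)]
plug1 [([0.472, -0.222, 0.18], 0.53)]
rest_top [([0.344, -0.192, 0.008], 0.94), ([0.626, -0.385, 0.01], 0.9), ([0.501, -0.27, 0.016], 0.79), ([0.514, -0.128, 0.012], 0.59), ([0.26, -0.492, 0.009], 0.59)]
```

View pics/s4.png

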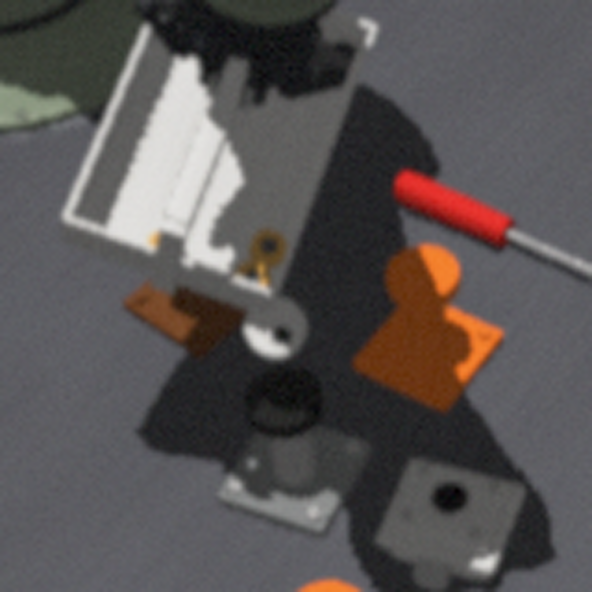

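View pics/w4.png

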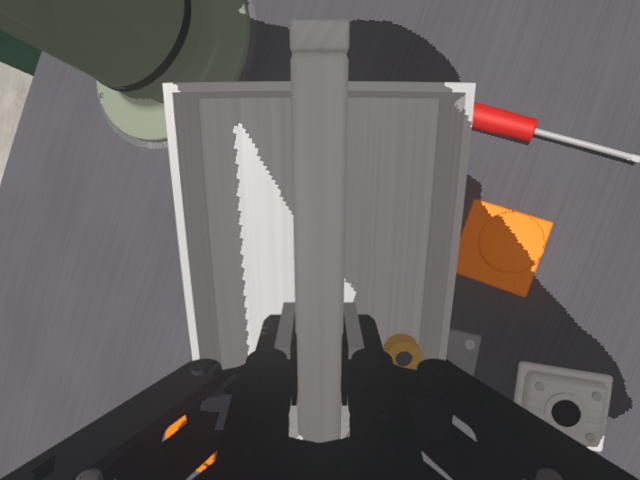

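The scene crop shows two plugs near the ear corner, at (267,245) and (257,270). A brass glint at (155,238) may be the third, still by the +x wall, so I look again after a short wait.

play_rows(
  series=[
    {"dx": 0,"dy": 0,"dz": 0,"ax": 0,"ay": 0,"az": 0},
    {"dx": 0,"dy": 0,"dz": 0,"ax": 0,"ay": 0,"az": 0},
    {"dx": 0,"dy": 0,"dz": 0,"ax": 0,"ay": 0,"az": 0},
    {"dx": 0,"dy": 0,"dz": 0,"ax": 0,"ay": 0,"az": 0},
    {"dx": 0,"dy": 0,"dz": 0,"ax": 0,"ay": 0,"az": 0},
  ],
)

```text
time: 9.82
eef_pos: [0.4621, -0.2095, 0.3489]
tcp_rot: [-135.2, 62.6, 152.7]
contact_force: [-0.1, -0.0, -5.7]
width: 0.0152
```

Run:
```python
from plan import *
o=obs();A=T(*pose(o));TW=A@TT
im=vision.get_image("scene");W=cloud(im)
Lt=(W-TW[:3,3])@TW[:3,:3]  # tote coords
hsv=cv2.cvtColor(im['color'],cv2.COLOR_BGR2HSV)
m=(hsv[...,0]>8)&(hsv[...,0]<28)&(hsv[...,1]>110)&(abs(Lt[...,0])<.11)&(abs(Lt[...,1])<.08)&(Lt[...,2]>-.01)&(Lt[...,2]<.03)
n,lab,st,ce=cv2.connectedComponentsWithStats(m.astype(np.uint8))
for i in range(1,n):
    q=Lt[lab==i]; print(st[i],ce[i].round(1),q.mean(0).round(4))
cv2.imwrite("pics/s5.png",cv2.resize(im["color"][210:300,180:270],None,fx=6.6,fy=6.6,interpolation=cv2.INTER_CUBIC))
im=vision.get_image("top");cv2.imwrite("pics/t5.png",cv2.resize(im["color"][180:360,300:500],None,fx=3.3,fy=3.3,interpolation=cv2.INTER_CUBIC))
```

```text
[235 263  12  14  78] [241.1 268.8] [0.0674 0.0529 0.0149]
[211 264   1   2   2] [211.  264.5] [ 0.0834 -0.0162  0.0161]
```

View pics/s5.png

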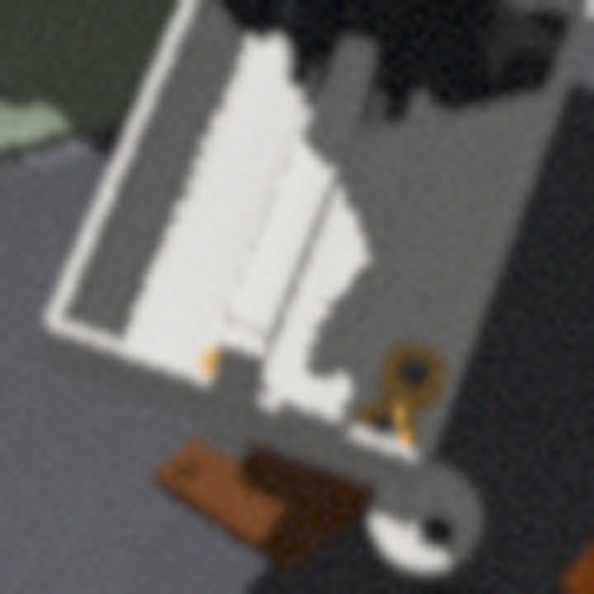

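View pics/t5.png

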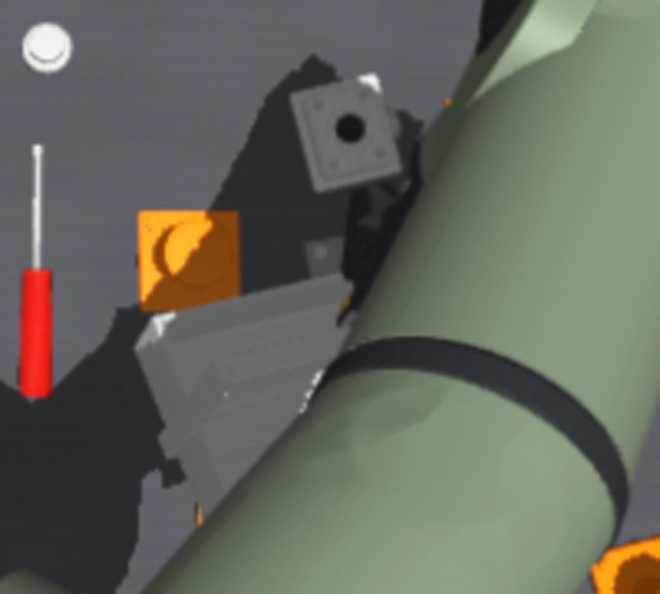

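```bash
cat >> plan.py <<'E'
def onplane(im,u,v,TW,h,o=None):
    f=K(im); x=(u-im['cx'])/f;y=(v-im['cy'])/f;xd,yd=x,y
    for _ in range(15):
        s=1+im['k1']*(x*x+y*y);x=xd/s;y=yd/s
    R,t=cam(im,o); d=R@np.array([x,y,1]); Ri=TW[:3,:3].T
    c=Ri@(t-TW[:3,3]); d=Ri@d; return c+d*(h-c[2])/d[2]
E
python3 - <<'E'
from plan import *
o=obs();A=T(*pose(o));TW=A@TT
im=vision.get_image("scene")
for u,v in [(242.4,266.1),(236.8,272.4),(238,274),(210,264),(212.5,263),(242,277)]: print(u,v,onplane(im,u,v,TW,.016).round(4))
# calib check: rim corner & ear
for X in [(.1,.07,.045),(.1,-.07,.045),(-.1,-.07,.045),(.106,.076,.008)]:
    p=proj(im,(TW@np.r_[X,1])[:3])[0]; print(X,p.round(1),((p-[180,210])*6.6).round())
E
```

```text
242.4 266.1 [0.0605 0.0534 0.016 ]
236.8 272.4 [0.0799 0.0464 0.016 ]
238 274 [0.0826 0.0504 0.016 ]
210 264 [ 0.0831 -0.0188  0.016 ]
212.5 263 [ 0.0786 -0.0143  0.016 ]
242 277 [0.0862 0.0616 0.016 ]
(0.1, 0.07, 0.045) [244.7 279.9] [427. 461.]
(0.1, -0.07, 0.045) [186.6 258.8] [ 43. 322.]
(-0.1, -0.07, 0.045) [217.8 185.9] [ 250. -159.]
(0.106, 0.076, 0.008) [244.6 287.7] [426. 513.]
```

The third plug is stuck against the +x wall at about (84, -6) mm in the tote frame, roughly 73 mm from the corner, which is marginal. I raise the tote 40 mm, tip it further towards +y to free the plug, then come back.

play_rows(
  series=[
    {"dx": -0.0178,"dy": -0.0065,"dz": -0.0065,"ax": 0,"ay": 0,"az": 0},
    {"dx": -0.0178,"dy": -0.0065,"dz": -0.0065,"ax": 0,"ay": 0,"az": 0},
    {"dx": 0,"dy": 0,"dz": 0,"ax": 0,"ay": 0,"az": -0.07},
    {"dx": 0,"dy": 0,"dz": 0,"ax": 0,"ay": 0,"az": -0.07},
    {"dx": 0,"dy": 0,"dz": 0,"ax": 0,"ay": 0,"az": -0.07},
  ],
)

```text
time: 10.38
eef_pos: [0.4622, -0.2098, 0.3896]
tcp_rot: [-122.9, 53.1, 167.2]
contact_force: [-0.4, -1.0, -6.9]
width: 0.0153
```

play_rows(
  series=[
    {"dx": 0,"dy": 0,"dz": 0,"ax": 0,"ay": 0,"az": 0},
    {"dx": 0,"dy": 0,"dz": 0,"ax": 0,"ay": 0,"az": 0},
    {"dx": 0,"dy": 0,"dz": 0,"ax": 0,"ay": 0,"az": 0},
    {"dx": 0,"dy": 0,"dz": 0,"ax": 0,"ay": 0,"az": 0},
    {"dx": 0,"dy": 0,"dz": 0,"ax": 0,"ay": 0,"az": 0},
  ],
)

```text
time: 10.8
eef_pos: [0.4618, -0.21, 0.3894]
tcp_rot: [-123.1, 53.3, 166.9]
contact_force: [-0.2, -0.7, -6.5]
width: 0.0152
```

Run:
```python
from plan import *
o=obs();A=T(*pose(o));TW=A@TT;print(o['time'],o['joint_pos'].round(1),o['contact_force'])
im=vision.get_image("scene")
p=proj(im,TW[:3,3])[0].astype(int)
for X in [(.084,.054,.016),(.084,-.006,.016),(.096,.066,.004)]: print(proj(im,(TW@np.r_[X,1])[:3]))
cv2.imwrite("pics/s6.png",cv2.resize(im["color"][190:290,180:280],None,fx=6,fy=6,interpolation=cv2.INTER_CUBIC))
im=vision.get_image("wrist");cv2.imwrite("pics/w6.png",im["color"][240:480,:])
```

```text
10.8 [-1.000e-01  3.360e+01  2.710e+01  8.510e+01 -6.000e+00  1.005e+02
  4.850e+01] [-0.23271645 -0.72898038 -6.49059813]
[[224.37778805 259.90885514]]
[[200.37839758 249.19990797]]
[[225.90341409 267.83861623]]
```

View pics/s6.png

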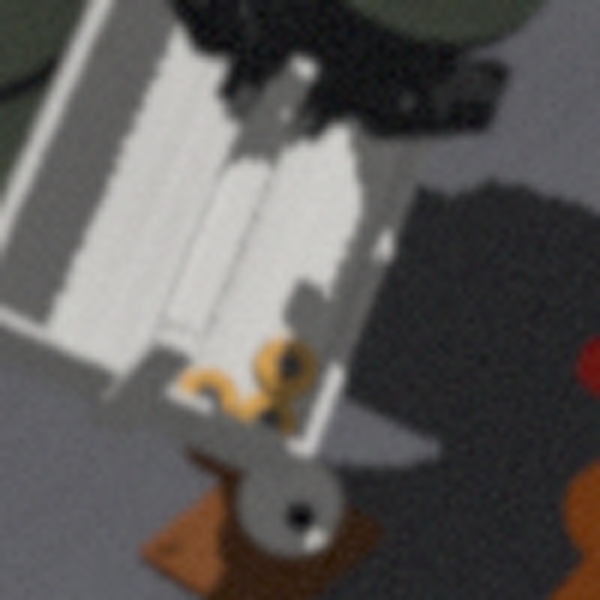

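View pics/w6.png

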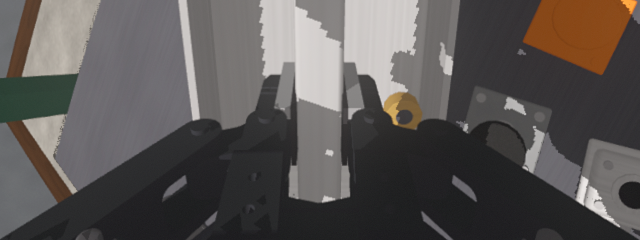

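All three plugs are now bunched in the ear corner, at crop (285,362), (265,410) and (210,380). Returning to the planned tilt above the pad.

Run:
```python
from plan import *
o=obs();A=T(*pose(o))
G,M=final(.02);print(rows(A,G,10),G[:3,3])
```

```text
[0.00607, 0.00272, 0.00246, 0.00068, 0.00035, 0.02085] [ 0.45944137 -0.2121661   0.3185727 ]
```

play_rows(
  series=[
    {"dx": 0.006,"dy": 0.0027,"dz": 0.0025,"ax": 0.0007,"ay": 0.0003,"az": 0.0208},
    {"dx": 0.006,"dy": 0.0027,"dz": 0.0025,"ax": 0.0007,"ay": 0.0003,"az": 0.0208},
    {"dx": 0.006,"dy": 0.0027,"dz": 0.0025,"ax": 0.0007,"ay": 0.0003,"az": 0.0208},
    {"dx": 0.006,"dy": 0.0027,"dz": 0.0025,"ax": 0.0007,"ay": 0.0003,"az": 0.0208},
    {"dx": 0.006,"dy": 0.0027,"dz": 0.0025,"ax": 0.0007,"ay": 0.0003,"az": 0.0208},
  ],
)

```text
time: 11.32
eef_pos: [0.4592, -0.2116, 0.3539]
tcp_rot: [-128.1, 58.1, 160.7]
contact_force: [-0.6, -0.1, -5.0]
width: 0.0151
```

play_rows(
  series=[
    {"dx": 0.006,"dy": 0.0027,"dz": 0.0025,"ax": 0.0007,"ay": 0.0003,"az": 0.0208},
    {"dx": 0.006,"dy": 0.0027,"dz": 0.0025,"ax": 0.0007,"ay": 0.0003,"az": 0.0208},
    {"dx": 0.006,"dy": 0.0027,"dz": 0.0025,"ax": 0.0007,"ay": 0.0003,"az": 0.0208},
    {"dx": 0.006,"dy": 0.0027,"dz": 0.0025,"ax": 0.0007,"ay": 0.0003,"az": 0.0208},
    {"dx": 0.006,"dy": 0.0027,"dz": 0.0025,"ax": 0.0007,"ay": 0.0003,"az": 0.0208},
  ],
)

```text
time: 11.73
eef_pos: [0.4597, -0.2127, 0.3187]
tcp_rot: [-134.9, 62.5, 152.6]
contact_force: [0.7, -0.4, -6.9]
width: 0.015
```

play_rows(
  series=[
    {"dx": 0,"dy": 0,"dz": 0,"ax": 0,"ay": 0,"az": 0},
    {"dx": 0,"dy": 0,"dz": 0,"ax": 0,"ay": 0,"az": 0},
    {"dx": 0,"dy": 0,"dz": 0,"ax": 0,"ay": 0,"az": 0},
    {"dx": 0,"dy": 0,"dz": 0,"ax": 0,"ay": 0,"az": 0},
    {"dx": 0,"dy": 0,"dz": 0,"ax": 0,"ay": 0,"az": 0},
  ],
)

```text
time: 12.15
eef_pos: [0.46, -0.2125, 0.3191]
tcp_rot: [-134.8, 62.4, 152.7]
contact_force: [-0.1, -0.0, -6.1]
width: 0.015
```

Run:
```python
from plan import *
o=obs();A=T(*pose(o));TW=A@TT;print(o['time'],o['joint_pos'].round(1),o['contact_force'])
G,M=final(0);print('to F',rows(A,G,1),'ear-pad',((TW@np.r_[EAR,1])[:3]-PAD).round(4),'tilt',np.degrees(np.arccos(TW[2,2])))
im=vision.get_image("scene")
for X in [(.106,.076,0),(.084,.054,.016)]: print(((proj(im,(TW@np.r_[X,1])[:3])-[180,220])*6).round())
print('pad',((proj(im,PAD)-[180,220])*6).round())
for u,v in []: pass
cv2.imwrite("pics/s7.png",cv2.resize(im["color"][220:320,180:280],None,fx=6,fy=6,interpolation=cv2.INTER_CUBIC))
W=cloud(im);D=np.linalg.norm((W-(TW@np.r_[.106,.076,.008,1])[:3]),axis=-1)<.017
L=(W-TW[:3,3])@TW[:3,:3]; q=L[D];print('ear depth pts in tote frame',len(q),np.median(q,0))
```

```text
12.15 [  2.9  33.   25.7  93.6 -13.2  84.6  50.4] [-1.02202742e-01 -3.73670944e-03 -6.10878083e+00]
to F [0.01848, 0.00637, 0.0063, 0.00045, 0.0007, 0.00193] ear-pad [-0.0068  0.0033  0.0298] tilt 27.550173917308694
[[382. 463.]]
[[353. 383.]]
pad [[398. 522.]]
ear depth pts in tote frame 146 [0.10680298 0.0766108  0.00731436]
```

View pics/s7.png

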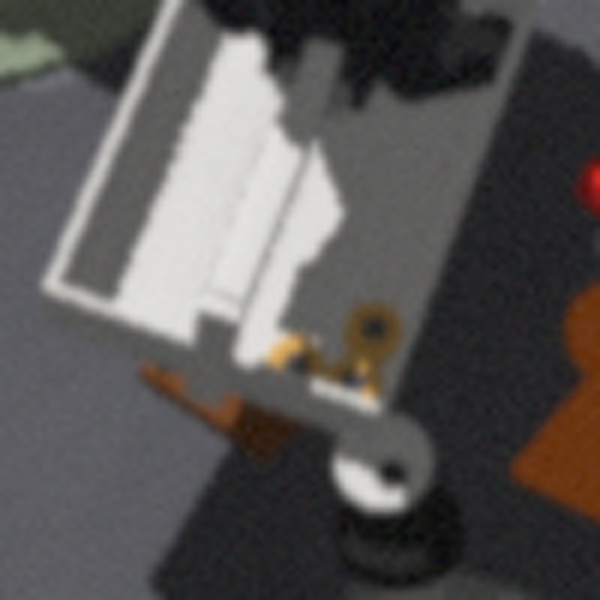

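The ear sits just above the pad, at crop (383,465) against pad (398,522), and all three plugs are together at the corner. Lowering gently while watching the force.

play_rows(
  series=[
    {"dx": 0.0036,"dy": 0.0013,"dz": 0.0013,"ax": 0,"ay": 0,"az": 0},
    {"dx": 0.0036,"dy": 0.0013,"dz": 0.0013,"ax": 0,"ay": 0,"az": 0},
    {"dx": 0.0036,"dy": 0.0013,"dz": 0.0013,"ax": 0,"ay": 0,"az": 0},
    {"dx": 0.0018,"dy": 0.0006,"dz": 0.0006,"ax": 0,"ay": 0,"az": 0},
    {"dx": 0,"dy": 0,"dz": 0,"ax": 0,"ay": 0,"az": 0},
  ],
)

```text
time: 12.62
eef_pos: [0.4595, -0.2123, 0.3041]
tcp_rot: [-134.8, 62.4, 152.7]
contact_force: [0.2, -0.1, -5.4]
width: 0.0155
```

play_rows(
  series=[
    {"dx": 0.0009,"dy": 0.0003,"dz": 0.0003,"ax": 0,"ay": 0,"az": 0},
    {"dx": 0.0009,"dy": 0.0003,"dz": 0.0003,"ax": 0,"ay": 0,"az": 0},
    {"dx": 0.0009,"dy": 0.0003,"dz": 0.0003,"ax": 0,"ay": 0,"az": 0},
    {"dx": 0,"dy": 0,"dz": 0,"ax": 0,"ay": 0,"az": 0},
    {"dx": 0,"dy": 0,"dz": 0,"ax": 0,"ay": 0,"az": 0},
  ],
)

```text
time: 13.03
eef_pos: [0.4595, -0.2124, 0.3018]
tcp_rot: [-134.8, 62.4, 152.7]
contact_force: [-0.7, 0.6, -6.3]
width: 0.0152
```

play_rows(
  series=[
    {"dx": 0.0009,"dy": 0.0003,"dz": 0.0003,"ax": 0,"ay": 0,"az": 0},
    {"dx": 0.0009,"dy": 0.0003,"dz": 0.0003,"ax": 0,"ay": 0,"az": 0},
    {"dx": 0,"dy": 0,"dz": 0,"ax": 0,"ay": 0,"az": 0},
    {"dx": 0,"dy": 0,"dz": 0,"ax": 0,"ay": 0,"az": 0},
    {"dx": 0,"dy": 0,"dz": 0,"ax": 0,"ay": 0,"az": 0},
  ],
)

```text
time: 13.45
eef_pos: [0.4595, -0.2124, 0.2998]
tcp_rot: [-134.8, 62.4, 152.7]
contact_force: [0.2, -0.8, -5.2]
width: 0.015
```

play_rows(
  series=[
    {"dx": 0.0009,"dy": 0.0003,"dz": 0.0003,"ax": 0,"ay": 0,"az": 0},
    {"dx": 0.0009,"dy": 0.0003,"dz": 0.0003,"ax": 0,"ay": 0,"az": 0},
    {"dx": 0,"dy": 0,"dz": 0,"ax": 0,"ay": 0,"az": 0},
    {"dx": 0,"dy": 0,"dz": 0,"ax": 0,"ay": 0,"az": 0},
    {"dx": 0,"dy": 0,"dz": 0,"ax": 0,"ay": 0,"az": 0},
  ],
)

```text
time: 13.87
eef_pos: [0.4591, -0.2121, 0.2984]
tcp_rot: [-134.9, 62.4, 152.6]
contact_force: [-3.7, 3.8, 7.8]
width: 0.015
```

play_rows(
  series=[
    {"dx": 0.0009,"dy": 0.0003,"dz": 0.0003,"ax": 0,"ay": 0,"az": 0},
    {"dx": 0,"dy": 0,"dz": 0,"ax": 0,"ay": 0,"az": 0},
    {"dx": 0,"dy": 0,"dz": 0,"ax": 0,"ay": 0,"az": 0},
    {"dx": 0,"dy": 0,"dz": 0,"ax": 0,"ay": 0,"az": 0},
    {"dx": 0,"dy": 0,"dz": 0,"ax": 0,"ay": 0,"az": 0},
  ],
)

```text
time: 14.28
eef_pos: [0.4589, -0.2119, 0.2979]
tcp_rot: [-134.9, 62.3, 152.6]
contact_force: [-7.7, 6.4, 16.0]
width: 0.0145
```

Contact is made: the vertical reading went from -6 to +16 N, so about 22 N on the pad. I back off half a millimetre and check.

play_rows(
  series=[
    {"dx": -0.0005,"dy": -0.0002,"dz": -0.0002,"ax": 0,"ay": 0,"az": 0},
    {"dx": 0,"dy": 0,"dz": 0,"ax": 0,"ay": 0,"az": 0},
    {"dx": 0,"dy": 0,"dz": 0,"ax": 0,"ay": 0,"az": 0},
    {"dx": 0,"dy": 0,"dz": 0,"ax": 0,"ay": 0,"az": 0},
    {"dx": 0,"dy": 0,"dz": 0,"ax": 0,"ay": 0,"az": 0},
  ],
)

```text
time: 14.7
eef_pos: [0.459, -0.212, 0.2982]
tcp_rot: [-134.9, 62.4, 152.6]
contact_force: [-6.7, 5.3, 11.7]
width: 0.0149
```

play_rows(
  series=[
    {"dx": 0,"dy": 0,"dz": 0,"ax": 0,"ay": 0,"az": 0},
    {"dx": 0,"dy": 0,"dz": 0,"ax": 0,"ay": 0,"az": 0},
    {"dx": 0,"dy": 0,"dz": 0,"ax": 0,"ay": 0,"az": 0},
    {"dx": 0,"dy": 0,"dz": 0,"ax": 0,"ay": 0,"az": 0},
    {"dx": 0,"dy": 0,"dz": 0,"ax": 0,"ay": 0,"az": 0},
  ],
)

```text
time: 15.12
eef_pos: [0.459, -0.212, 0.2981]
tcp_rot: [-134.9, 62.4, 152.6]
contact_force: [-5.7, 4.5, 10.9]
width: 0.0153
```

Run:
```python
from plan import *
o=obs();A=T(*pose(o));print(o['time'],o['contact_force'],o['width'])
im=vision.get_image("wrist");W=cloud(im,o);L=(W-A[:3,3])@A[:3,:3];cv2.imwrite("pics/w8.png",im["color"])
m=(abs(L[...,0]-.043)<.012)&(abs(L[...,1])<.03)&(L[...,2]<-.03)
P=L[m];c=P.mean(0);_,_,vt=np.linalg.svd(P-c,full_matrices=False);print('bar in tool',c,vt[0],P[:,2].min())
TW=A@TT;print('ear-pad',((TW@np.r_[EAR,1])[:3]-PAD).round(4),'tote',TW[:3,3],'tilt rad',np.arccos(TW[2,2]))
im=vision.get_image("scene")
cv2.imwrite("pics/s8.png",cv2.resize(im["color"][220:320,180:280],None,fx=6,fy=6,interpolation=cv2.INTER_CUBIC))
W=cloud(im);e=(TW@np.r_[.106,.076,.008,1])[:3];D=np.linalg.norm(W-e,axis=-1)<.016
L=(W-TW[:3,3])@TW[:3,:3];print('ear pts',np.median(L[D],0))
for n in ["scene","top"]:
  vision.get_image(n)
  for t in ["screwdriver","hub","cover","small_housing","long_housing","wrench","grease_jar"]:
    print(n,t,[np.round(d['at'],3).tolist() for d in vision.find_in(n,t)[:1]])
print(obs()['time'],obs()['contact_force'],obs()['eef_pos'])
```

```text
15.1167 [-5.74050893  4.51066668 10.8933882 ] 0.01533638595726361
bar in tool [ 0.042658   -0.00075697 -0.0698566 ] [-0.0056268  -0.00414127  0.99997559] -0.10395211627770429
ear-pad [-0.008   0.004   0.0087] tote [ 0.3941556  -0.18160308  0.15839095] tilt rad 0.4821202851075647
ear pts [0.10559964 0.07656065 0.00785642]
scene screwdriver [[0.467, -0.002, 0.022]]
scene hub [[0.686, -0.011, 0.021]]
scene cover [[0.509, -0.528, 0.004]]
scene small_housing [[0.616, -0.248, 0.045]]
scene long_housing [[0.806, 0.035, 0.061]]
scene wrench [[0.504, 0.503, 0.009]]
scene grease_jar [[0.512, -0.528, 0.006]]
top screwdriver [[0.459, 0.006, 0.02]]
top hub [[0.676, -0.004, 0.022]]
top cover [[0.506, -0.549, -0.002]]
top small_housing [[0.608, -0.239, 0.042]]
top long_housing [[0.788, 0.062, 0.06]]
top wrench [[0.501, 0.505, 0.008]]
top grease_jar [[0.787, -0.12, 0.08]]
16.0167 [-4.70620928  4.6190293  11.73812672] [ 0.45899825 -0.21199363  0.29815126]
```

View pics/s8.png

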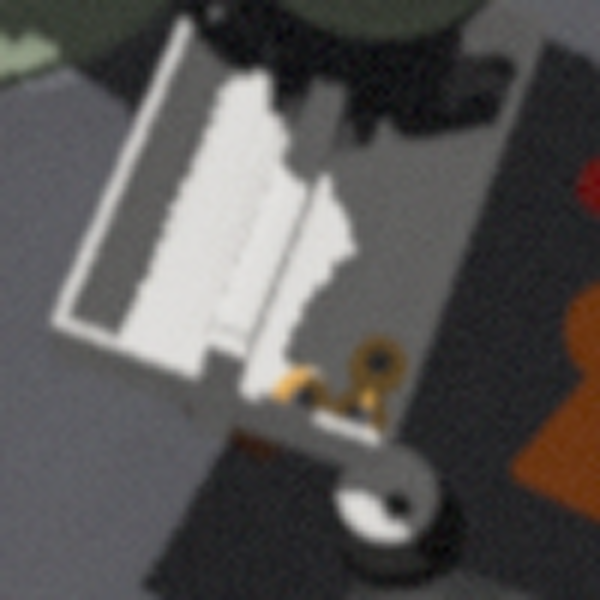

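The ear is on the pad at crop (390,500). All three plugs are at the corner, at (378,362), (358,405) and (303,392). One numeric check of the plug distances before signing off.

Run:
```python
from plan import *
o=obs();TW=T(*pose(o))@TT
im=vision.get_image("scene");C=np.array([.096,.066,.004])
for x,y in [(378,362),(358,405),(305,396),(272,380)]:
    q=onplane(im,180+x/6,220+y/6,TW,.016);q[2]=.004;print(q.round(4),np.linalg.norm(q-C).round(4))
o=obs();print(o['time'],o['contact_force'],o['width'],abs(o['joint_vel']).max())
print(ticket.sign_off())
```

```text
[0.0602 0.0542 0.004 ] 0.0377
[0.08   0.0528 0.004 ] 0.0207
[0.0842 0.0317 0.004 ] 0.0362
[0.0827 0.0171 0.004 ] 0.0506
16.0667 [-4.34402913  5.54363296 11.38573897] 0.015250652782996112 0.08951414628073297
the job is handed in; nothing more can be done
None
```

The job is handed in at 16.1 s: the tote is gripped by its bar, tilted, with its ear resting on the pad of the grey and black rest. No verdict is reported.

**What I did:** I gripped the bar across, lifted the tote level and carried it to the rest. I then tipped it 27.5° towards the ear. The third plug stuck partway along the +x wall, about 73 mm from the corner. I raised the tote, tipped it further towards +y until that plug slid down, then returned to the planned tilt and lowered the ear onto the pad.

**Last checks:**

| Check | Measured | Required |
|---|---|---|
| Tilt | 0.482 rad | 0.2–0.9 rad |
| Tote origin height | 158 mm | over 100 mm |
| Ear to pad centre, horizontal | about 9 mm | below 46 mm |
| Ear above pad top | about 9 mm | -3 to 30 mm |
| Load on the pad | about 17 N | above 0.3 N |
| Finger opening on the 16 mm bar | 15.3 mm | – |
| Plugs to corner | about 21, 36 and 38 mm | below 75 mm |

- **Stillness:** The arm's pose and the force were steady over the last second. I did not measure the speed of the tote or plugs directly.
- **Bystanders:** Six of the seven read within 15 mm of their first readings or of the first pictures; the long housing and wrench had only the pictures to compare with. The grease jar had no starting reading. In the last look the scene-camera network reported it at the cover's position, while the top camera put it at the back right, where it belongs; I took the scene report as a misdetection. The arm did not go near it.

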